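Hang the GO ring gauge back on its hook

TASK

Pick up the green-handled ring gauge by its handle and hang it by its bore on the yellow hook of the gauge stand: bring it sideways over the hook's upturned tip, lower it into the throat and let go, so that it hangs upright and still between the tip and the post. Leave the red-handled and blue-handled gauges standing where they are.

Things in the scene. Friction and masses are not known exactly. Their poses are not given: they have to be found in the camera images.
- green_gauge: Steel ring on edge (mm: outer dia 80, bore 50, 18 thick) on a dark foot 32x50x10, square green handle on top, 0.45 kg. Origin: middle of the foot's underside; stands on the bench. z up, x along the bore axis, y across. Bore centre 48, ring top 88 above the origin. Handle 20x20, sides along x and y, from 94 to 152 up: grasp near 130, either pair of sides. Same after a half turn about z.
- red_gauge: Bystander: the same gauge with a red handle, standing on the bench; same size, origin and axes as green_gauge.
- blue_gauge: Bystander: the same gauge with a blue handle, standing on the bench; same size, origin and axes as green_gauge.
- hook_throat (a point): Middle of the top of the yellow hook's bar, fixed, 130 mm above the bench (all in mm). z up; x level along the bar, from tip to post (hook points to -x). Bar 14 wide, 10 thick. Tip: lug 26 to 34 before this point, 14 wide, rising 14. Post 20x20 from 26 behind it, rising 34; base 12 high, from -39 to 71 in x, 45 to each side. Gauge hangs with bore along the bar, origin 72 below this point.
Not all that is in view belongs to the job. What is shaped like the green_gauge but orange is not meant.

How it is judged:
At the end, for the whole second after the job is handed in: Green gauge hangs still by its bore between tip and post: origin 64-80 mm below the throat point, within 22 mm along and 15 mm across the bar, upright within 10 deg, bore axis within 28 deg of the bar. Red and blue gauges upright (6 deg), within 20 mm of their starts (x of green_gauge in the frame of hook_throat between -0.022 and 0.022 m and y of green_gauge in the frame of hook_throat between -0.015 and 0.015 m and z of green_gauge in the frame of hook_throat between -0.08 and -0.064 m and angle between green_gauge's own z axis and vertical below 0.18 rad and angle between the x axis of green_gauge and the x axis of hook_throat, either way round below 0.5 rad and linear speed of green_gauge below 0.03 m/s and angle between each of red_gauge, blue_gauge's own z axis and vertical below 0.1 rad and distance of each of red_gauge, blue_gauge from where it was at the start of the episode below 0.02 m); the robot touches nothing.
It fails at once if the red-handled gauge is knocked over or carried off (distance of red_gauge from where it was at the start of the episode above 0.03 m or angle between red_gauge's own z axis and vertical above 0.3 rad).
It fails at once if the blue-handled gauge is knocked over or carried off (distance of blue_gauge from where it was at the start of the episode above 0.03 m or angle between blue_gauge's own z axis and vertical above 0.3 rad).
It also fails if it takes over 43 s, if anything falls off the work surface, if the arm or the gripper's body presses on something with over 40 N, if the wrist force passes 120 N, or if a joint passes its speed limit or range.

ROBOT

A 6-joint arm with a two-finger parallel gripper is mounted at the origin on the work surface. World frame = base frame: x ahead of the robot, y to its left, z up, the work surface at z = 0. Lengths are in m, angles in rad, forces in N, time in s.
With the tool pointing down it reaches from about 0.4 to 0.925 m from the base axis. Payload 3.4 kg.
Tool frame: the origin (TCP) lies between the finger pads; the fingertips stand 19 mm ahead of it and the grasp point (between the pads) is the TCP; z points along the fingers, y is the line along which they close (so a half turn about z gives the same grasp; the last joint's range is limited). The gripper opens to 85 mm and grips with 20 to 120 N. Pads are 22 mm wide; open, the fingers measure 114 mm over their backs; the gripper's body (76 mm by 85 mm) begins 54 mm behind the grasp point. The pads swing forward as they close: fully open they stand 13 mm farther back than shut.
Start: joints at [1.101, 0.307, 1.506, -0, 1.328, -0.073], TCP at [0.222, 0.531, 0.25] pointing down, gripper open.
Joint ranges: [-3.12, 3.12], [-1.05, 2.28], [0.14, 2.33], [-1.42, 4.57], [0.1, 2.73], [-2.68, 2.68]. Speed limits (rad/s): [2.57, 2.57, 3.14, 3.14, 3.14, 3.14].

INTERFACE

Orientations are given as a 3x3 rotation matrix whose columns are the frame's x, y, z axes.
In Python, from plant import * gives the robot as it stands.
- The arm moves only by the tool carry_out, never from a script. Its argument "commands" is a list of rows, each an object with "hand": the opening, from 0 (shut) to 1 (fully open); "offset": the shift along the world's x, y, z each as a share of 0.02 m, from -1 to 1, a list of three; "spin": the turn about the world's z as a share of 0.12 rad, from -1 to 1. A call has 1 to 5 rows; each row shifts and turns the commanded pose from where the row before left it; what a row does not reach is not made up. A row lasts 1/12 s, in which the tool goes at most 41.7 mm and 7.16 degrees, less where a joint would pass 70% of its speed; a pose out of reach is approached as far as the arm can. A call with a number of a shift or a turn outside -1 to 1 is refused whole. A call with a gripper value outside its range is refused whole. The fingers move at their own pace and stop on an object; "force" is the grip in N (left out, the last holds). Time passes only in rows, so rows that do not move let the fingers close. It gives the time, the measured TCP pose, the force, the opening and the grip force at its end, in the units of the state.
- sense(): the state, without advancing time (a new reading comes with each control period).
- grab_frame(name): name is "scene" or "side" or "wrist"; returns the picture (480x640x3 uint8, red, green, blue); there is no depth.
- camera_params(name): a dict with "fov_y" (degrees; the focal length in pixels is half the picture's height over the tangent of half this angle, whatever the lens; pixels are square), "cx", "cy" (the principal point, pixels), "world_from_camera" (4x4, takes a point from camera to world coordinates); the wrist camera has in their place "mount" (4x4, takes a point from camera to tool coordinates, whose origin is the TCP and whose axes are the flange's). Camera axes: x right, y down, z forward; pixel columns grow to the right and rows downward; lengths in m; the calibration is good to about 2 mm. A picture is of the moment at which its call begins: read the wrist's pose just before it. camera_params takes no time and is no camera call.
- finish_job(): hands the job in; it is judged then, once.
The state is a dict: "time_s": time; "q": joint angles; "qvel": joint speeds; "tau": joint torques, N m; "tcp_pos": TCP position; "orientation": TCP orientation; "contact_force": force on the tool from outside, world axes, zero at the start; "torque": the same for the moment, N m; "gripper_width": opening from 0.0 (shut) to 1.0 (fully open); "grip_force": force on a finger pad.
Only numpy, scipy, OpenCV 4.12 (cv2) and the standard library are available. Lean on these libraries where they do the work, as an engineer would, in place of code of your own. Each camera call takes 0.05 s, during which the arm holds its last target. There are 200 camera calls.

## Working session

There is one attempt and no reset: what is moved stays moved. The work goes in short steps, Python scripts to look and compute and a tool call to move; the robot and the scene stay as the last step left them, time stands still between calls to the robot, and variables do not carry over. Pictures are saved under pics/ and viewed, at most 10 in all, crops included, and the job is handed in when it is done.

Besides the shell and the picture viewer there is one more tool, called after ">>>" as name(argument=value, ...) on one line, values as JSON. carry_out: Moves the arm, as the interface text tells. Shift numbers are shares of 0.02 m and turn numbers shares of 0.12 rad, none past 1 either way. Its arguments: {"type":"object","properties":{"commands":{"type":"array","items":{"type":"object","properties":{"hand":{"type":"number"},"offset":{"type":"array","items":{"type":"number"}},"spin":{"type":"number"}}}},"force":{"type":"number"}},"required":["commands"]}

```bash
mkdir -p pics
python3 - <<'E'
from plant import *
import cv2
for n in ("scene","side"):
    cv2.imwrite(f"pics/{n}0.png",grab_frame(n)[:,:,::-1]); p=camera_params(n); print(n,p["fov_y"],p["cx"],p["cy"],p["world_from_camera"])
print(camera_params("wrist")); s=sense();print(s["time_s"],s["orientation"])
E
```

```text
scene 57.449268124879936 324.1803397802369 233.08163848216924 [[ 0.84460304  0.44869697 -0.29209026  0.78885883]
 [ 0.53527098 -0.69602709  0.47857211 -0.4356583 ]
 [ 0.01143112 -0.5605509  -0.82804107  0.83087898]
 [ 0.          0.          0.          1.        ]]
side 42.94210651096356 321.1696371233083 230.5028925221792 [[ 0.93718158 -0.28353162  0.20322527  0.33431489]
 [-0.34843135 -0.73256904  0.58475481 -0.68978482]
 [-0.01691994 -0.61883149 -0.78534152  0.97663416]
 [ 0.          0.          0.          1.        ]]
{'fov_y': 64.96728863430764, 'cx': 320.4902982528272, 'cy': 240.71967113598794, 'mount': array([[-1.20559464e-04, -9.57936917e-01, -2.86978828e-01,
         7.32558775e-02],
       [ 9.99999731e-01,  9.22748077e-05, -7.28112516e-04,
         6.31574006e-04],
       [ 7.23966775e-04, -2.86978839e-01,  9.57936648e-01,
        -1.22718641e-01],
       [ 0.00000000e+00,  0.00000000e+00,  0.00000000e+00,
         1.00000000e+00]])}
0.1 [[-9.22698834e-01  3.85520513e-01 -8.91865931e-04]
 [ 3.85521505e-01  9.22697317e-01 -1.68249698e-03]
 [ 1.74285201e-04 -1.89627150e-03 -9.99998187e-01]]
```

View pics/scene0.png

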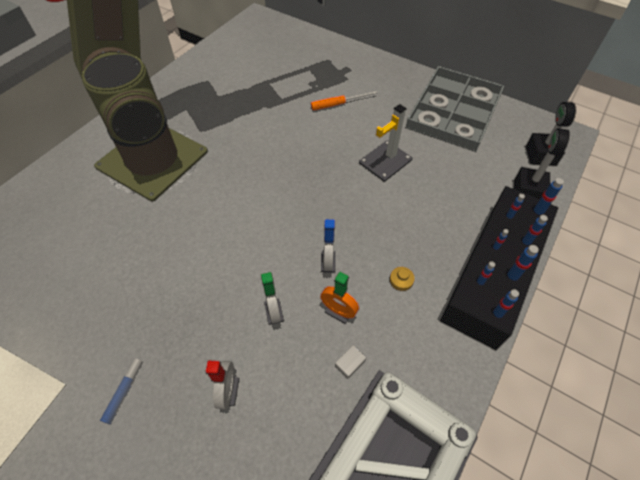

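View pics/side0.png

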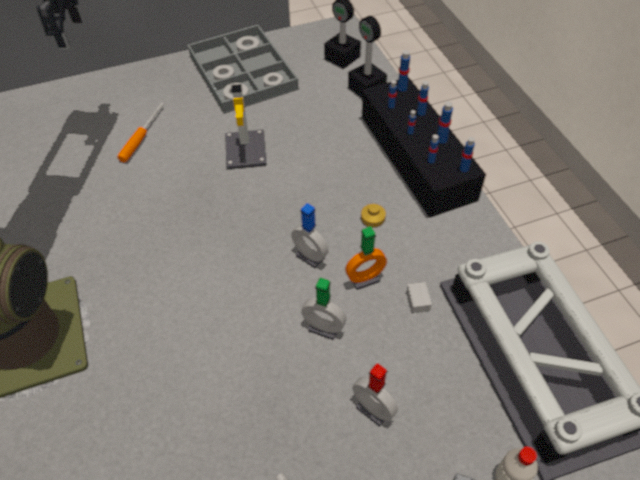

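Two candidates have a green handle: the steel ring at scene (270,297) / side (323,310), and the orange ring at scene (340,295) / side (367,257). The steel ring with the dark foot fits the description, and the orange one is excluded. Blue is at scene (329,245), red at (222,383), and the stand's yellow hook at (388,128). Next I'll confirm this in enlarged crops.

Run:
```python
import cv2,numpy as np
a=cv2.imread("pics/scene0.png");b=cv2.imread("pics/side0.png")
z=lambda im,x,y,w,h,k:cv2.resize(im[y:y+h,x:x+w],None,fx=k,fy=k,interpolation=cv2.INTER_CUBIC)
# 100x75 px at 4x each -> 800x600
cv2.imwrite("pics/g.png",np.hstack([z(a,230,255,65,97,6),z(b,290,260,65,97,6)]))
cv2.imwrite("pics/h.png",np.hstack([z(a,350,95,65,97,6),z(b,212,75,65,97,6)]))
```

```text
(no output)
```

View pics/g.png

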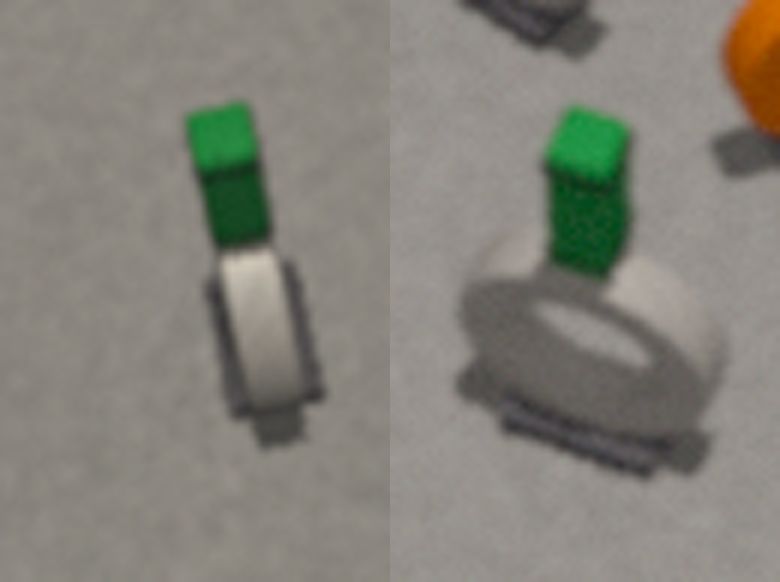

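View pics/h.png

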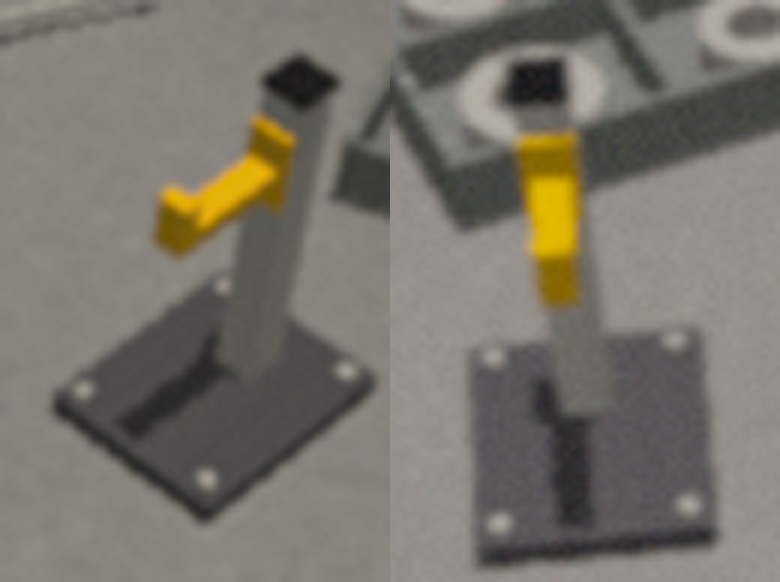

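The left crop confirms the target: a steel ring on a dark foot with a green handle. Handle-top corners are at scene crop (187,115), (247,102), (258,160) and (198,170). The stand crop shows the hook tip pointing to the lower left in scene and toward the viewer in side. I'll fit poses from these corners.

```bash
cat > fit.py <<'E'
from plant import *
import numpy as np
from scipy.optimize import least_squares
P={n:camera_params(n) for n in("scene","side")}
def proj(n,X):
    p=P[n];c=np.linalg.inv(p["world_from_camera"])@np.r_[X,1];f=240/np.tan(np.radians(p["fov_y"]/2))
    return np.array([p["cx"]+f*c[0]/c[2],p["cy"]+f*c[1]/c[2]])
def fit(obs,g):  # obs: (cam,local xyz mm,pixel)
    def r(v):
        c,s=np.cos(v[2]),np.sin(v[2]);R=np.array([[c,-s,0],[s,c,0],[0,0,1]])
        return np.concatenate([proj(n,R@(np.array(l)/1e3)+[v[0],v[1],0])-u for n,l,u in obs])
    o=least_squares(r,g,loss="soft_l1");return o.x,r(o.x).reshape(-1,2)
E
python3 - <<'E'
from fit import *
def S(l,x,y,o): return ("scene",l,np.array([o[0]+x/6-.4,o[1]+y/6-.4]))
def D(l,x,y,o): return ("side",l,np.array([o[0]+(x-390)/6-.4,o[1]+y/6-.4]))
a=(350,95);b=(212,75)
st=[S((-39,45,12),55,395,a),S((-39,-45,12),205,510,a),S((71,45,12),225,275,a),S((71,-45,12),375,378,a),S((-30,0,144),180,198,a),
D((-39,45,12),478,555,b),D((-39,-45,12),713,537,b),D((71,45,12),470,350,b),D((71,-45,12),698,328,b),D((-30,0,144),554,248,b)]
a=(230,255);b=(290,260)
gr=[S((-16,25,10),208,288,a),S((-16,-25,10),235,410,a),S((16,25,10),292,262,a),S((16,-25,10),322,395,a),
S((-10,10,152),187,115,a),S((10,10,152),247,102,a),S((10,-10,152),258,160,a),S((-10,-10,152),198,170,a),
D((10,10,152),575,105,b),D((10,-10,152),630,125,b),D((-10,-10,152),615,182,b),D((-10,10,152),548,155,b),D((-16,25,0),503,430,b),D((-16,-25,0),650,475,b)]
np.set_printoptions(precision=3,suppress=True)
for n,o,g in(("stand",st,(.5,.5,0.8)),("green",gr,(.6,.2,.5))):
    v,r=fit(o,g);print(n,v);print(r.T)
for n,s,d in(("blue",(329,223),(308,209)),("red",(214,367),(378,371))):
    print(n,fit([("scene",(0,0,152),np.array(s)),("side",(0,0,152),np.array(d))],(.6,.2,0)))
s=sense();print(s["tcp_pos"],s["time_s"],s["q"])
E
```

```text
stand [0.504 0.3   1.329]
[[-1.505 -0.159 -1.071  0.175 -0.938 -0.31   1.321  0.188  1.037 -0.008]
 [-0.178  0.224 -1.067 -0.088  0.621 -0.649 -1.466 -0.449 -0.293  0.07 ]]
green [ 0.514 -0.177  0.817]
[[-1.04  -1.151  0.367  0.21  -1.066  0.155  0.429 -0.943 -0.112  2.11
  -0.115 -0.444  0.146  1.343]
 [-0.988  1.088 -0.136 -0.123 -0.144 -0.402 -0.294  0.536 -1.458 -0.916
  -0.743 -0.213  0.115  2.051]]
blue (array([ 0.544, -0.02 ,  0.   ]), array([[-0.694,  0.238],
       [ 0.178, -0.947]]))
red (array([ 0.536, -0.349,  0.   ]), array([[-2.724, -0.408],
       [ 1.014, -0.873]]))
[0.221 0.53  0.249] 0.1 [ 1.102  0.307  1.508  0.     1.328 -0.074]
```

>>> carry_out(commands=[{"hand": 1, "offset": [1, -1, 0.5], "spin": -1}, {"hand": 1, "offset": [1, -1, 0.5], "spin": -1}, {"hand": 1, "offset": [1, -1, 0], "spin": -1}, {"hand": 1, "offset": [1, -1, 0], "spin": -1}, {"hand": 1, "offset": [1, -1, 0], "spin": -1}])

```text
time_s: 0.52
tcp_pos: [0.3222, 0.4295, 0.2701]
orientation: [[-0.539, 0.842, -0.0], [0.842, 0.539, -0.0], [-0.0, -0.0, -1.0]]
contact_force: [-0.3, 0.3, -0.3]
gripper_width: 1.002
grip_force: 0.0
```

>>> carry_out(commands=[{"hand": 1, "offset": [1, -1, 0], "spin": -1}, {"hand": 1, "offset": [1, -1, 0], "spin": -1}, {"hand": 1, "offset": [1, -1, 0], "spin": -1}, {"hand": 1, "offset": [1, -1, 0], "spin": -1}, {"hand": 1, "offset": [1, -1, 0], "spin": -1}])

```text
time_s: 0.93
tcp_pos: [0.4222, 0.3292, 0.2699]
orientation: [[0.031, 1.0, -0.001], [1.0, -0.031, -0.0], [-0.001, -0.001, -1.0]]
contact_force: [-0.7, 0.2, -0.5]
gripper_width: 0.997
grip_force: 0.0
```

>>> carry_out(commands=[{"hand": 1, "offset": [1, -1, 0], "spin": -1}, {"hand": 1, "offset": [1, -1, 0], "spin": -1}, {"hand": 1, "offset": [0.5, -1, 0], "spin": -1}, {"hand": 1, "offset": [0.5, -1, 0], "spin": -1}, {"hand": 1, "offset": [0.5, -1, 0], "spin": -1}])

```text
time_s: 1.35
tcp_pos: [0.492, 0.2293, 0.2697]
orientation: [[0.59, 0.807, -0.001], [0.807, -0.59, -0.0], [-0.001, -0.001, -1.0]]
contact_force: [0.1, -0.0, 0.4]
gripper_width: 1.003
grip_force: 0.0
```

>>> carry_out(commands=[{"hand": 1, "offset": [0.5, -1, 0], "spin": -1}, {"hand": 1, "offset": [0, -1, 0], "spin": 0}, {"hand": 1, "offset": [0, -1, 0], "spin": 0}, {"hand": 1, "offset": [0, -1, 0], "spin": 0}, {"hand": 1, "offset": [0, -1, 0], "spin": 0}])

```text
time_s: 1.77
tcp_pos: [0.5013, 0.1295, 0.2698]
orientation: [[0.678, 0.735, -0.001], [0.735, -0.678, -0.0], [-0.001, -0.001, -1.0]]
contact_force: [0.5, 0.9, 0.1]
gripper_width: 1.002
grip_force: 0.0
```

>>> carry_out(commands=[{"hand": 1, "offset": [0, -1, 0], "spin": 0}, {"hand": 1, "offset": [0, -1, 0], "spin": 0}, {"hand": 1, "offset": [0, -1, 0], "spin": 0}, {"hand": 1, "offset": [0, -1, 0], "spin": 0}, {"hand": 1, "offset": [0, -1, 0], "spin": 0}])

```text
time_s: 2.18
tcp_pos: [0.5012, 0.0296, 0.2699]
orientation: [[0.678, 0.735, -0.001], [0.735, -0.678, 0.0], [-0.001, -0.001, -1.0]]
contact_force: [-0.0, 0.2, 0.3]
gripper_width: 1.003
grip_force: 0.0
```

>>> carry_out(commands=[{"hand": 1, "offset": [0, -1, 0], "spin": 0}, {"hand": 1, "offset": [0, -1, 0], "spin": 0}, {"hand": 1, "offset": [0, -1, 0], "spin": 0}, {"hand": 1, "offset": [0, -1, 0], "spin": 0}, {"hand": 1, "offset": [0, -1, 0], "spin": 0}])

```text
time_s: 2.6
tcp_pos: [0.5012, -0.0703, 0.2699]
orientation: [[0.678, 0.735, -0.001], [0.735, -0.678, 0.0], [-0.0, -0.001, -1.0]]
contact_force: [0.0, -0.2, -0.2]
gripper_width: 0.995
grip_force: 0.0
```

>>> carry_out(commands=[{"hand": 1, "offset": [0.3, -1, 0], "spin": 0}, {"hand": 1, "offset": [0.3, -1, 0], "spin": 0}, {"hand": 1, "offset": [0, -1, 0], "spin": 0}, {"hand": 1, "offset": [0, -1, 0], "spin": 0}, {"hand": 1, "offset": [0, -1, 0], "spin": 0}])

```text
time_s: 3.02
tcp_pos: [0.5134, -0.1703, 0.2698]
orientation: [[0.678, 0.735, -0.001], [0.735, -0.678, 0.0], [-0.0, -0.001, -1.0]]
contact_force: [0.1, 0.1, -0.7]
gripper_width: 1.0
grip_force: 0.0
```

>>> carry_out(commands=[{"hand": 1, "offset": [0, -0.3, 0], "spin": 0}, {"hand": 1, "offset": [0, 0, 0], "spin": 0}])

```text
time_s: 3.18
tcp_pos: [0.5135, -0.1767, 0.2698]
orientation: [[0.68, 0.734, -0.001], [0.734, -0.68, 0.0], [-0.0, -0.001, -1.0]]
contact_force: [0.1, -0.3, -0.6]
gripper_width: 1.004
grip_force: 0.0
```

Run:
```python
from plant import *
import cv2
s=sense();cv2.imwrite("pics/w1.png",grab_frame("wrist")[:,:,::-1]);print(s["tcp_pos"],s["orientation"])
```

```text
[ 0.51350147 -0.17669614  0.26979132] [[ 6.79674263e-01  7.33513650e-01 -7.87892709e-04]
 [ 7.33513960e-01 -6.79674364e-01  1.73730837e-04]
 [-4.08076535e-04 -6.96010680e-04 -9.99999675e-01]]
```

View pics/w1.png

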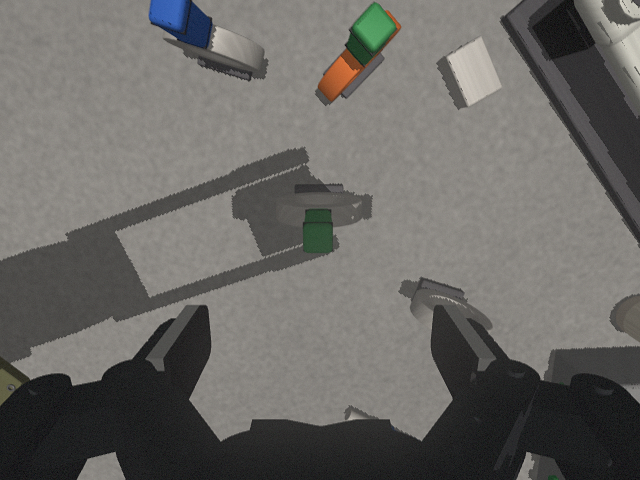

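The wrist view shows the green handle top, in shadow, with corners near (304,222), (331,222), (333,253) and (303,252). It is square with the fingers. The orange decoy (360,50), blue (200,40) and red (450,305) are all clear.

```bash
cat > wr.py <<'E'
from plant import *
import numpy as np
def ray(px,z,pos,R):
    p=camera_params("wrist");f=240/np.tan(np.radians(p["fov_y"]/2));M=p["mount"]
    d=R@M[:3,:3]@np.array([(px[0]-p["cx"])/f,(px[1]-p["cy"])/f,1]);o=pos+R@M[:3,3]
    return o+d*(z-o[2])/d[2]
E
python3 - <<'E'
from wr import *
s=sense();p=np.array(s["tcp_pos"]);R=np.array(s["orientation"]);np.set_printoptions(precision=4,suppress=True)
c=[ray(u,.152,p,R) for u in((304,222),(331,222),(333,253),(303,252))]
print(np.array(c),np.mean(c,0)); print([np.arctan2(*(b-a)[1::-1]) for a,b in((c[0],c[1]),(c[3],c[2]))])
# foot back edge corners z~.0
a=ray((295,185),.01,p,R);b=ray((343,185),.01,p,R);print(a,b,np.arctan2(*(b-a)[1::-1]))
a=ray((276,207),.048,p,R);b=ray((360,207),.048,p,R);print(a,b,(a+b)/2)
E
```

```text
[[ 0.5147 -0.1574  0.152 ]
 [ 0.5277 -0.1694  0.152 ]
 [ 0.5142 -0.1862  0.152 ]
 [ 0.4999 -0.172   0.152 ]] [ 0.5141 -0.1712  0.152 ]
[np.float64(-0.7465541345184918), np.float64(-0.7816317969539265)]
[ 0.5061 -0.1444  0.01  ] [ 0.5419 -0.1775  0.01  ] -0.7465870303214319
[ 0.4846 -0.1449  0.048 ] [ 0.5419 -0.1979  0.048 ] [ 0.5133 -0.1714  0.048 ]
```

>>> carry_out(commands=[{"hand": 1, "offset": [0, 0.2, -1], "spin": 0}, {"hand": 1, "offset": [0, 0, -1], "spin": 0}, {"hand": 1, "offset": [0, 0, -1], "spin": 0}, {"hand": 1, "offset": [0, 0, -1], "spin": 0}, {"hand": 1, "offset": [0, 0, -1], "spin": 0}])

```text
time_s: 3.65
tcp_pos: [0.5135, -0.1698, 0.1696]
orientation: [[0.677, 0.736, 0.0], [0.736, -0.677, 0.001], [0.001, -0.0, -1.0]]
contact_force: [0.8, 0.7, -0.1]
gripper_width: 0.998
grip_force: 0.0
```

>>> carry_out(commands=[{"hand": 1, "offset": [0, 0, -1], "spin": 0}, {"hand": 1, "offset": [0, 0, -1], "spin": 0}, {"hand": 0.6, "offset": [0, 0, 0], "spin": 0}, {"hand": 0.4, "offset": [0, 0, 0], "spin": 0}, {"hand": 0.3, "offset": [0, 0, 0], "spin": 0}], force=60)

```text
time_s: 4.07
tcp_pos: [0.5143, -0.1709, 0.1312]
orientation: [[0.677, 0.736, 0.001], [0.736, -0.677, -0.0], [0.001, 0.001, -1.0]]
contact_force: [0.1, -0.6, 0.4]
gripper_width: 0.601
grip_force: 0.0
```

>>> carry_out(commands=[{"hand": 0, "offset": [0, 0, 0], "spin": 0}, {"hand": 0, "offset": [0, 0, 0], "spin": 0}, {"hand": 0, "offset": [0, 0, 0], "spin": 0}, {"hand": 0, "offset": [0, 0, 0], "spin": 0}, {"hand": 0, "offset": [0, 0, 0], "spin": 0}])

```text
time_s: 4.48
tcp_pos: [0.5149, -0.1719, 0.1317]
orientation: [[0.678, 0.735, 0.003], [0.735, -0.678, -0.001], [0.001, 0.003, -1.0]]
contact_force: [-0.5, -0.5, 6.9]
gripper_width: 0.224
grip_force: 59.8
```

Grasped: the opening is about 19 mm, at 60 N. I'll lift and carry it above blue.

>>> carry_out(commands=[{"hand": 0, "offset": [0, 0, 0.5], "spin": 0}, {"hand": 0, "offset": [0, 0, 1], "spin": 0}, {"hand": 0, "offset": [0, 0, 1], "spin": 0}, {"hand": 0, "offset": [0, 0, 1], "spin": 0}, {"hand": 0, "offset": [0, 0, 1], "spin": 0}])

```text
time_s: 4.9
tcp_pos: [0.5124, -0.171, 0.2206]
orientation: [[0.678, 0.735, -0.003], [0.735, -0.678, 0.001], [-0.001, -0.003, -1.0]]
contact_force: [-0.3, -0.3, -4.2]
gripper_width: 0.226
grip_force: 59.4
```

>>> carry_out(commands=[{"hand": 0, "offset": [0, 0, 1], "spin": 0}, {"hand": 0, "offset": [0, 0, 1], "spin": 0}, {"hand": 0, "offset": [-0.5, 0, 1], "spin": 0}, {"hand": 0, "offset": [-0.5, 0.2, 0.5], "spin": 0}, {"hand": 0, "offset": [-0.5, 0.4, 0], "spin": 0}])

```text
time_s: 5.32
tcp_pos: [0.4838, -0.1601, 0.2923]
orientation: [[0.679, 0.734, 0.003], [0.734, -0.679, -0.002], [0.001, 0.004, -1.0]]
contact_force: [0.2, -0.1, -3.8]
gripper_width: 0.221
grip_force: 59.4
```

>>> carry_out(commands=[{"hand": 0, "offset": [-0.5, 0.6, 0], "spin": 0.5}, {"hand": 0, "offset": [-0.5, 0.8, 0], "spin": 0.5}, {"hand": 0, "offset": [0, 0.8, 0], "spin": 0.5}, {"hand": 0, "offset": [0, 0.8, 0], "spin": 0.5}, {"hand": 0, "offset": [0, 0.8, 0], "spin": 0.5}])

```text
time_s: 5.73
tcp_pos: [0.461, -0.0817, 0.2886]
orientation: [[0.428, 0.904, -0.004], [0.904, -0.428, 0.002], [-0.0, -0.004, -1.0]]
contact_force: [1.6, 0.1, -5.6]
gripper_width: 0.225
grip_force: 59.5
```

>>> carry_out(commands=[{"hand": 0, "offset": [0, 0.8, 0], "spin": 0.5}, {"hand": 0, "offset": [0, 0.8, 0], "spin": 0.5}, {"hand": 0, "offset": [0, 0.8, 0], "spin": 0.5}, {"hand": 0, "offset": [0, 0.8, 0], "spin": 0.2}, {"hand": 0, "offset": [0, 0.8, 0], "spin": 0}])

```text
time_s: 6.15
tcp_pos: [0.461, -0.002, 0.2884]
orientation: [[0.238, 0.971, -0.004], [0.971, -0.238, 0.001], [-0.0, -0.005, -1.0]]
contact_force: [0.5, 0.8, -3.9]
gripper_width: 0.225
grip_force: 59.5
```

>>> carry_out(commands=[{"hand": 0, "offset": [0, 0.8, 0], "spin": 0}, {"hand": 0, "offset": [0, 0.8, 0], "spin": 0}, {"hand": 0, "offset": [0, 0.8, 0], "spin": 0}, {"hand": 0, "offset": [0, 0.8, 0], "spin": 0}, {"hand": 0, "offset": [0, 0.8, 0], "spin": 0}])

```text
time_s: 6.57
tcp_pos: [0.461, 0.0775, 0.2885]
orientation: [[0.239, 0.971, -0.004], [0.971, -0.239, 0.0], [-0.001, -0.004, -1.0]]
contact_force: [0.2, -0.4, -5.4]
gripper_width: 0.218
grip_force: 59.5
```

>>> carry_out(commands=[{"hand": 0, "offset": [0.2, 0.8, 0], "spin": 0}, {"hand": 0, "offset": [0.2, 0.8, 0], "spin": 0}, {"hand": 0, "offset": [0.2, 0.8, 0], "spin": 0}, {"hand": 0, "offset": [0.2, 0.8, 0], "spin": 0}, {"hand": 0, "offset": [0.2, 0.8, 0], "spin": 0}])

```text
time_s: 6.98
tcp_pos: [0.4812, 0.1572, 0.2884]
orientation: [[0.239, 0.971, -0.004], [0.971, -0.239, -0.001], [-0.002, -0.004, -1.0]]
contact_force: [0.8, -0.1, -4.8]
gripper_width: 0.224
grip_force: 59.4
```

>>> carry_out(commands=[{"hand": 0, "offset": [0.1, 0.8, 0], "spin": 0}, {"hand": 0, "offset": [0.1, 0.8, 0], "spin": 0}, {"hand": 0, "offset": [0, 0.1, 0], "spin": 0}, {"hand": 0, "offset": [0, 0, 0], "spin": 0}])

```text
time_s: 7.32
tcp_pos: [0.4856, 0.1911, 0.2886]
orientation: [[0.237, 0.972, -0.004], [0.972, -0.237, -0.001], [-0.002, -0.004, -1.0]]
contact_force: [-0.2, -0.9, -4.5]
gripper_width: 0.224
grip_force: 59.5
```

Run:
```python
from plant import *
import cv2
s=sense();w=grab_frame("wrist")[:,:,::-1];a=grab_frame("side")[:,:,::-1];print(s["tcp_pos"],s["orientation"])
cv2.imwrite("pics/w2.png",w)
cv2.imwrite("pics/s2.png",cv2.resize(a[20:220,140:400],None,fx=3,fy=3,interpolation=cv2.INTER_CUBIC))
```

```text
[0.48561718 0.19107694 0.28856289] [[ 2.36913917e-01  9.71522536e-01 -3.96967569e-03]
 [ 9.71528866e-01 -2.36919327e-01 -9.46070097e-04]
 [-1.85962131e-03 -3.63251735e-03 -9.99991673e-01]]
```

View pics/w2.png

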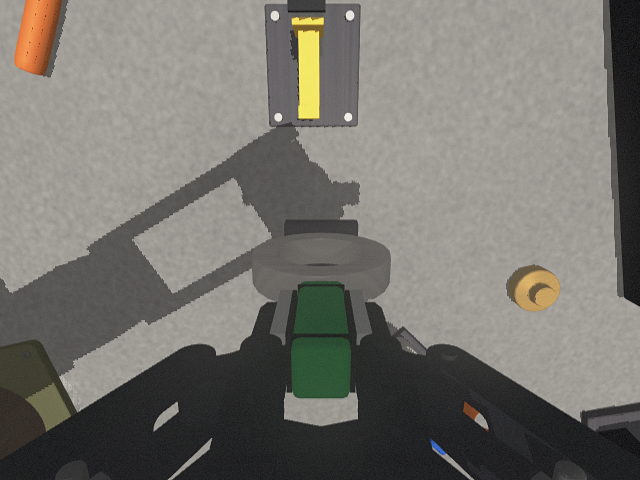

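View pics/s2.png

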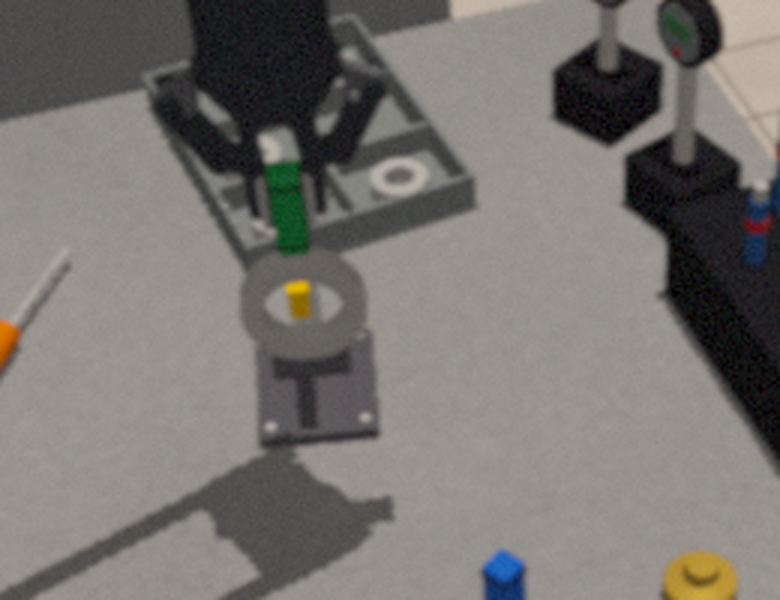

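The wrist view shows the hook bar between columns 299 and 320, parallel to the tool's axis, with the tip's outer edge at about row 119. The base's front corners are at (268,126) and (358,126). The gauge is centred in the gripper (ring columns 252–391) and upright.

Run:
```python
from wr import *
s=sense();p=np.array(s["tcp_pos"]);R=np.array(s["orientation"]);np.set_printoptions(precision=4,suppress=True)
ax=R[:2,0]/np.linalg.norm(R[:2,0]);ay=np.array([-ax[1],ax[0]])
L=lambda u,z:(lambda d:np.array([d@ax,d@ay])*1e3)(ray(u,z,p,R)[:2]-p[:2])
for n,u,z in(("tipL",(299,119),.144),("tipR",(320,119),.144),("barL",(301,40),.13),("barR",(319,40),.13),("FL",(268,126),.012),("FR",(358,126),.012),("BL",(265,3),.012),("BR",(359,3),.012),("ringL",(252,265),p[2]-.13+.048),("ringR",(391,265),p[2]-.13+.048),("footbackL",(285,220),p[2]-.12),("footbackR",(358,220),p[2]-.12)): print(n,L(u,z))
d=np.array([.504,.300])-p[:2];print("fit throat",d@ax*1e3,d@ay*1e3)
```

```text
tipL [78.9166 15.0085]
tipR [78.9143  0.8137]
barL [129.7524  13.6085]
barR [129.7466   1.5031]
FL [74.6926 53.9749]
FR [ 74.6808 -37.3225]
BL [184.2012  52.346 ]
BR [184.147  -35.1192]
ringL [-2.649  39.9868]
ringR [ -2.6055 -40.3666]
footbackL [14.8659 23.9149]
footbackR [ 14.8808 -24.3506]
fit throat 111.17465523585165 8.79009346634044
```

>>> carry_out(commands=[{"hand": 0, "offset": [-0.2, 0.05, -0.75], "spin": 0}, {"hand": 0, "offset": [-0.2, 0.05, -0.9], "spin": 0}, {"hand": 0, "offset": [0, 0, -1], "spin": 0}, {"hand": 0, "offset": [0, 0, -1], "spin": 0}, {"hand": 0, "offset": [0, 0, 0], "spin": 0}])

```text
time_s: 7.83
tcp_pos: [0.476, 0.1905, 0.2134]
orientation: [[0.24, 0.971, -0.009], [0.971, -0.24, -0.003], [-0.005, -0.008, -1.0]]
contact_force: [-1.3, -0.3, -5.4]
gripper_width: 0.223
grip_force: 60.0
```

>>> carry_out(commands=[{"hand": 0, "offset": [0.12, 0.5, 0], "spin": 0}, {"hand": 0, "offset": [0.12, 0.5, 0], "spin": 0}, {"hand": 0, "offset": [0.12, 0.5, 0], "spin": 0}, {"hand": 0, "offset": [0.12, 0.5, 0], "spin": 0}, {"hand": 0, "offset": [0.12, 0.5, 0], "spin": 0}])

```text
time_s: 8.25
tcp_pos: [0.4927, 0.2442, 0.2184]
orientation: [[0.238, 0.971, 0.002], [0.971, -0.238, 0.001], [0.002, 0.002, -1.0]]
contact_force: [0.5, 0.6, -4.2]
gripper_width: 0.226
grip_force: 60.1
```

>>> carry_out(commands=[{"hand": 0, "offset": [0, 0, 0], "spin": 0}, {"hand": 0, "offset": [0, 0, 0], "spin": 0}])

```text
time_s: 8.42
tcp_pos: [0.492, 0.2435, 0.2176]
orientation: [[0.237, 0.972, 0.001], [0.972, -0.237, -0.0], [0.0, 0.001, -1.0]]
contact_force: [-0.5, -0.2, -4.8]
gripper_width: 0.227
grip_force: 60.1
```

Run:
```python
from plant import *
import cv2
w=grab_frame("wrist")[:,:,::-1];a=grab_frame("scene")[:,:,::-1];print(sense()["tcp_pos"])
z=lambda im,k:cv2.resize(im,None,fx=k,fy=k,interpolation=cv2.INTER_CUBIC)
import numpy as np
cv2.imwrite("pics/c3.png",np.hstack([z(w[60:360,220:420],2),z(a[60:210,310:410],4)]))
```

```text
[0.49133006 0.24247722 0.2172169 ]
```

View pics/c3.png

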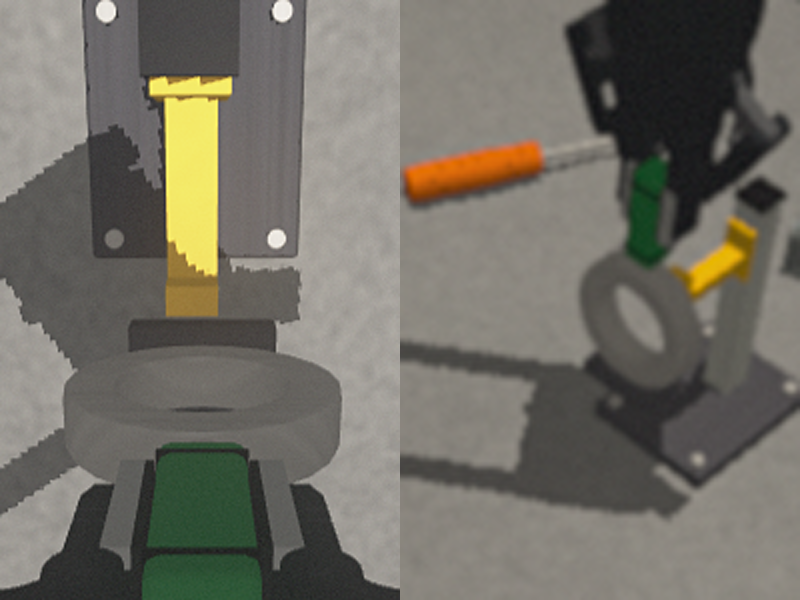

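The crop shows the tip right in front of the ring, with the bar at column 316 against the gauge at 321, so the offset across the bar is about 2 mm. The bore is level with the tip. Advancing now.

>>> carry_out(commands=[{"hand": 0, "offset": [0.1, 0.6, 0], "spin": 0}, {"hand": 0, "offset": [0.12, 0.6, 0], "spin": 0}, {"hand": 0, "offset": [0.14, 0.6, 0], "spin": 0}, {"hand": 0, "offset": [0.14, 0.6, 0], "spin": 0}, {"hand": 0, "offset": [0.15, 0.6, 0], "spin": 0}])

```text
time_s: 8.93
tcp_pos: [0.5051, 0.3041, 0.2173]
orientation: [[0.238, 0.971, 0.0], [0.971, -0.238, 0.0], [0.0, 0.0, -1.0]]
contact_force: [-0.1, -0.1, -4.4]
gripper_width: 0.223
grip_force: 60.1
```

>>> carry_out(commands=[{"hand": 0, "offset": [0, 0, 0], "spin": 0}, {"hand": 0, "offset": [0, 0, 0], "spin": 0}])

```text
time_s: 9.1
tcp_pos: [0.5049, 0.3037, 0.217]
orientation: [[0.237, 0.971, -0.0], [0.971, -0.237, -0.0], [-0.0, -0.0, -1.0]]
contact_force: [-0.5, -0.5, -4.8]
gripper_width: 0.224
grip_force: 60.0
```

>>> carry_out(commands=[{"hand": 0, "offset": [0, 0, -0.4], "spin": 0}, {"hand": 0, "offset": [0, 0, -0.4], "spin": 0}, {"hand": 0, "offset": [0, 0, -0.25], "spin": 0}, {"hand": 0, "offset": [0, 0, 0], "spin": 0}])

```text
time_s: 9.43
tcp_pos: [0.5033, 0.3014, 0.1941]
orientation: [[0.239, 0.971, -0.004], [0.971, -0.239, -0.002], [-0.003, -0.003, -1.0]]
contact_force: [-0.3, -0.2, -4.3]
gripper_width: 0.225
grip_force: 60.0
```

>>> carry_out(commands=[{"hand": 0, "offset": [0, 0, -0.1], "spin": 0}, {"hand": 0, "offset": [0, 0, -0.1], "spin": 0}, {"hand": 0, "offset": [0, 0, 0], "spin": 0}])

```text
time_s: 9.68
tcp_pos: [0.5047, 0.3023, 0.192]
orientation: [[0.239, 0.971, -0.0], [0.971, -0.239, -0.0], [-0.0, -0.0, -1.0]]
contact_force: [0.2, -0.1, -4.7]
gripper_width: 0.226
grip_force: 60.0
```

>>> carry_out(commands=[{"hand": 0, "offset": [0, 0, -0.05], "spin": 0}, {"hand": 0, "offset": [0, 0, -0.05], "spin": 0}, {"hand": 0, "offset": [0, 0, 0], "spin": 0}])

```text
time_s: 9.93
tcp_pos: [0.5047, 0.3025, 0.1903]
orientation: [[0.239, 0.971, 0.0], [0.971, -0.239, 0.0], [0.0, 0.0, -1.0]]
contact_force: [-0.1, -0.1, -4.3]
gripper_width: 0.222
grip_force: 60.0
```

>>> carry_out(commands=[{"hand": 0, "offset": [0, 0, -0.05], "spin": 0}, {"hand": 0, "offset": [0, 0, 0], "spin": 0}])

```text
time_s: 10.1
tcp_pos: [0.5048, 0.3026, 0.1894]
orientation: [[0.239, 0.971, 0.0], [0.971, -0.239, 0.0], [0.0, 0.0, -1.0]]
contact_force: [-0.0, -0.2, -3.1]
gripper_width: 0.226
grip_force: 60.2
```

>>> carry_out(commands=[{"hand": 0, "offset": [0, 0, -0.05], "spin": 0}, {"hand": 0, "offset": [0, 0, 0], "spin": 0}])

```text
time_s: 10.27
tcp_pos: [0.5049, 0.3027, 0.1892]
orientation: [[0.239, 0.971, 0.001], [0.971, -0.239, 0.0], [0.001, 0.001, -1.0]]
contact_force: [-0.9, 0.4, 1.0]
gripper_width: 0.226
grip_force: 61.1
```

The load is now on the bar: the vertical force went from -4.5 N to +1 N. Releasing gently.

>>> carry_out(commands=[{"hand": 0, "offset": [0, 0, 0], "spin": 0}, {"hand": 0.22, "offset": [0, 0, 0], "spin": 0}, {"hand": 0.25, "offset": [0, 0, 0], "spin": 0}, {"hand": 0.3, "offset": [0, 0, 0], "spin": 0}, {"hand": 0.4, "offset": [0, 0, 0], "spin": 0}], force=20)

```text
time_s: 10.68
tcp_pos: [0.5051, 0.3027, 0.1884]
orientation: [[0.239, 0.971, 0.001], [0.971, -0.239, 0.0], [0.001, 0.001, -1.0]]
contact_force: [-0.6, -0.4, -0.5]
gripper_width: 0.397
grip_force: 0.0
```

>>> carry_out(commands=[{"hand": 0.5, "offset": [0, 0, 0], "spin": 0}, {"hand": 0.6, "offset": [0, 0, 0], "spin": 0}, {"hand": 0.7, "offset": [0, 0, 0], "spin": 0}, {"hand": 0.7, "offset": [0, 0, 0.3], "spin": 0}, {"hand": 0.7, "offset": [0, 0, 0.6], "spin": 0}])

```text
time_s: 11.1
tcp_pos: [0.5037, 0.302, 0.2052]
orientation: [[0.239, 0.971, -0.003], [0.971, -0.239, -0.002], [-0.002, -0.003, -1.0]]
contact_force: [0.1, 0.6, 0.4]
gripper_width: 0.698
grip_force: 0.0
```

>>> carry_out(commands=[{"hand": 0.7, "offset": [0, 0, 1], "spin": 0}, {"hand": 0.7, "offset": [0, 0, 1], "spin": 0}, {"hand": 0.7, "offset": [0, 0, 1], "spin": 0}, {"hand": 0.7, "offset": [0, 0, 1], "spin": 0}, {"hand": 0.7, "offset": [0, 0, 0], "spin": 0}])

```text
time_s: 11.52
tcp_pos: [0.5069, 0.3037, 0.2914]
orientation: [[0.239, 0.971, 0.008], [0.971, -0.239, 0.004], [0.006, 0.007, -1.0]]
contact_force: [0.7, 1.0, 0.1]
gripper_width: 0.7
grip_force: 0.0
```

Run:
```python
from plant import *
import cv2,numpy as np
a=grab_frame("scene")[:,:,::-1];b=grab_frame("side")[:,:,::-1];print(sense()["time_s"])
z=lambda im,k:cv2.resize(im,None,fx=k,fy=k,interpolation=cv2.INTER_CUBIC)
cv2.imwrite("pics/e.png",np.hstack([z(a[60:210,340:440],4),z(b[50:200,190:290],4)]))
```

```text
11.6167
```

View pics/e.png

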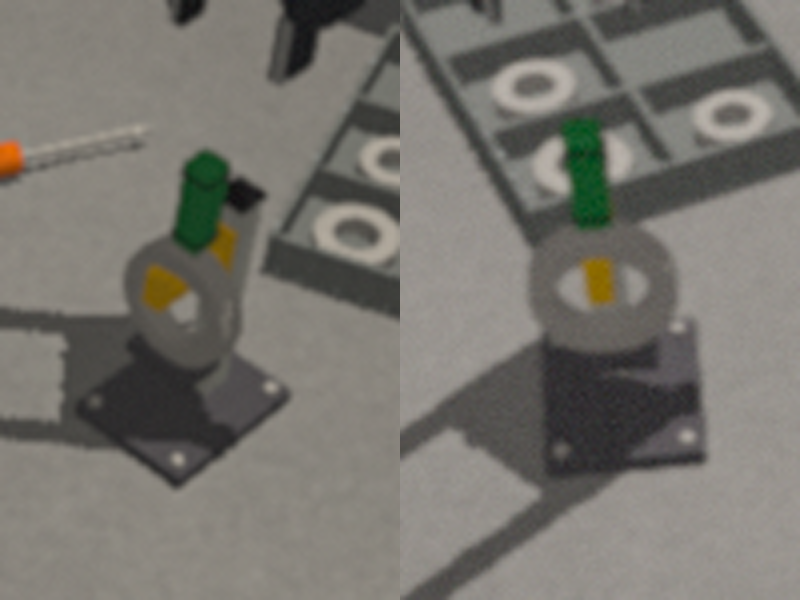

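Both views show the gauge hanging by its bore between tip and post, upright and clear of the gripper. I'll wait for it to settle, check that it is still, then hand in.

>>> carry_out(commands=[{"offset": [0, 0, 0.5]}, {"offset": [0, 0, 0]}, {"offset": [0, 0, 0]}, {"offset": [0, 0, 0]}, {"offset": [0, 0, 0]}])

```text
invalid input at $.commands[0]: expected keys hand, offset, spin
```

>>> carry_out(commands=[{"offset": [0, 0, 0]}, {"offset": [0, 0, 0]}, {"offset": [0, 0, 0]}, {"offset": [0, 0, 0]}, {"offset": [0, 0, 0]}])

```text
invalid input at $.commands[0]: expected keys hand, offset, spin
```

>>> carry_out(commands=[{"offset": [0, 0, 0]}, {"offset": [0, 0, 0]}, {"offset": [0, 0, 0]}, {"offset": [0, 0, 0]}, {"offset": [0, 0, 0]}])

```text
invalid input at $.commands[0]: expected keys hand, offset, spin
```

Run:
```python
from plant import *
import cv2,numpy as np
for i in range(12):
    b=grab_frame("side")[60:180,200:285]; h=cv2.cvtColor(b,cv2.COLOR_RGB2HSV)
    y,x=np.where(cv2.inRange(h,(45,120,30),(80,255,255))>0); k=np.argsort(y); n=len(y)//4
    if i%2==0: print(n*4,round(x.mean(),2),round(y.mean(),2),round(x[k[:n]].mean()-x[k[-n:]].mean(),2))
```

```text
212 36.27 32.9 -2.66
212 36.26 32.75 -2.43
208 36.25 32.68 -2.6
208 36.36 32.7 -2.65
212 36.26 32.71 -2.51
212 36.3 32.69 -2.43
```

The gauge stayed still over 0.6 s, with the handle's pixel centroid constant. Handing in.

```bash
python3 -c "
from plant import *
print(finish_job())"
```

```text
the job is handed in; nothing more can be done
None
```

The green-handled gauge is hanging by its bore on the yellow hook, upright and still, with the gripper clear of it; I carried it over blue, kept clear of red, and handed the job in at about 12 s, but no verdict came back and I did not re-measure red and blue at the end.

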